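# Clamp the touchstone and lock the stone vice with its thumb wedge

### The arm

A 6-joint arm with a two-finger parallel gripper is mounted at the origin on a cart in front of the work surface, level with it; the furniture and walls round the work are solid. World frame = base frame: x ahead of the robot, y to its left, z up, the work surface at z = 0. Lengths are in mm, angles in rad, forces in N, time in s.
With the tool pointing down it reaches from about 275 to 750 mm from the base axis. Payload 10.2 kg.
Tool frame: the origin (TCP) lies at the very end of the fingers, on their centre line; the grasp point (between the pads) lies 19 mm behind it; x points along the fingers, y is the direction in which the jaws open and shut, and the axes are right-handed (so a half turn about x gives the same grasp; the last joint's range is limited). The gripper opens to 85 mm and grips with 20 to 120 N. Pads are 22 mm wide; open, the fingers measure 114 mm over their backs; the gripper's body (76 mm by 85 mm) begins 54 mm behind the grasp point. The pads swing forward as they close: fully open they stand 13 mm farther back than shut.
Start: joints at [0.974, 0.313, 1.498, -0, 1.331, -0.223], TCP at [191.72, 488.748, 231.294] pointing down, gripper open.
Joint ranges: [-2.94, 2.94], [-0.97, 2.17], [0.19, 2.56], [-1.23, 4.37], [0.02, 3.11], [-2.88, 2.88]. Speed limits (rad/s): [2.39, 2.39, 3.01, 3.14, 3.14, 3.14].

### API

Orientations are given as a unit quaternion [w, x, y, z].
In Python, from rig import ctrl, viewer, finish_job gives the robot as it stands.
- The arm moves only by the tool carry_out, never from a script. Its argument "targets" is a list of rows, each an object of numbers: "x", "y", "z": the shift along the world's x, y, z in m; "ax", "ay", "az": the turn, a rotation vector about the world's x, y, z in rad; "hand": the opening, from -1 (shut) to 1 (fully open). A call has 1 to 5 rows; each row is the pose to reach, as a shift and turn from the pose commanded when the call began; what a row does not reach only later rows make up. A row lasts 1/8 s, in which the tool goes at most 62.5 mm and 10.7 degrees, less where a joint would pass 70% of its speed; a pose out of reach is approached as far as the arm can. A call with a gripper value outside its range is refused whole. The fingers move at their own pace and stop on an object; "grip_force" is the grip in N (left out, the last holds). Time passes only in rows, so rows that repeat a pose let the fingers close. It gives the time, the measured TCP pose, the force and the opening at its end, in the units of the state.
- ctrl.sense(): the state, without advancing time (a new reading comes with each control period).
- viewer.capture(name): name is "side" or "top" or "wrist"; returns the picture (400x640x3 uint8, blue, green, red); there is no depth.
- viewer.camera_info(name): a dict with "fx", "fy", "cx", "cy" (pixels), "R" (3x3) and "t" (3): a world point X has camera coordinates R X + t. Camera axes: x right, y down, z forward; pixel columns grow to the right and rows downward; lengths in mm; the calibration is good to about 2 mm. A picture is of the moment at which its call begins: read the wrist's pose just before it. camera_info takes no time and is no camera call; for the wrist camera it gives the pose at the moment of the call.
- finish_job(): hands the job in, once; it reports no verdict.
The state is a dict: "time_s": time; "joints": joint angles; "dq": joint speeds; "tau": joint torques, N m; "eef_pos": TCP position; "ee_rot": TCP orientation; "force": force on the tool from outside, world axes, zero at the start; "wrist_torque": the same for the moment, N m; "grip_width": opening from 0.0 (shut) to 1.0 (fully open).
Only numpy, scipy, OpenCV 4.12 (cv2) and the standard library are available. Lean on these libraries where they do the work, as an engineer would, in place of code of your own. Each camera call takes 0.05 s, during which the arm holds its last target. There are 200 camera calls.

### The job

Set up the touchstone for a streak test: lay it flat and lengthwise on the bed strip of the small stone vice, between its jaws, and push the sliding jaw up until it bears on the stone and holds it square against the fixed jaw. Then slide the thumb wedge along its ramp until it jams the jaw's bar fast, and let go. About a kilogram's push of the thumb is enough for each: the stone is brittle and the wedge must not be rammed. Leave the dropper bottle, the loupe and the bead bar undisturbed.

Things in the scene. Friction and masses are not known exactly. Their poses are not given: they have to be found in the camera images.
- touchstone: touchstone: flat black stone block, 40 x 64 x 11 mm (its x, y, z), 70 g, loose; origin at the centre of its underside. It starts flat on the worktop to the left of the vice.
- vice: stone vice: low grey base plate fixed to the worktop, 270 mm long (its x from -140 to +130), 100 mm wide (y from -48 to +52), top at z = 8; origin on its underside. +x points from the wedge end to the fixed jaw. All numbers of the vice's parts are mm in this frame. Nothing on it but the two thumb pieces stands above z = 33, and nothing above z = 30 for x below -10.
- stone_seat (a point): on top of the steel bed strip, under the centre of the clamped touchstone: (80, 0, 14) in the vice's frame. The strip runs x 20 to 112, y -15 to +15, 6 mm above the base plate. The fixed jaw is a block up to z = 32, 54 wide, whose face at x = 112 looks to -x. The stone's 64 mm length lies along the vice's x.
- jaw: sliding jaw: steel bar 20 mm wide (y -10 to +10) along the vice's x with a head 50 mm wide up to z = 33 and a thumb plate on it. Axes and, when fully open, origin are the vice's; slides to +x to close, up to 45 mm; starts 0 to 12 mm from open. Sliding friction about 3.5 N (5 N when moved at 20 mm/s); stays where left. The clamped stone stops it about 38 mm from open.
- jaw_face (a point): centre of the sliding jaw's working face, 10 mm ahead of the jaw's origin, looking to the vice's +x. It is a 5 mm rubber pad that gives about 1 mm for 6 N, 3 mm at most.
- jaw_thumb_plate (a point): middle of the rear (-x) face of the thumb plate on the sliding jaw, where it is pushed towards the vice's +x; the plate is 26 mm wide (y), 10 mm thick, from z = 30 to 54 mm.
- ramp (a point): floor (z = 8) of the wedge channel, on the bar's +y side between bar (y = 10) and a steel ramp strip that closes in on it by 1 mm in 14 towards +x; ramp x -117 to -11, covered by a keeper strip from y = 27 (top z = 26). The strip is set in or out by hidden screws, so the wedge jams with its origin anywhere from x = -86 to -24: to be found by feel.
- wedge: thumb wedge: loose dark steel wedge, 140 g, 50 mm long (its x from -25 to +25), 13.5 high, thin end (16.2) to +x, thick end (19.8) to -x; straight side (its y = 0) by the bar; origin on the underside at mid length of that side. Starts pulled back on the channel floor, origin at x = -108 to -96 in the vice's frame. Oiled faces (friction 0.25): it slides freely, stays jammed, and presses on the bar with 1.5 to 2 times the push.
- wedge_thumb_tab (a point): middle of the rear (-x) face of the wedge's upright thumb tab, at (-25, 6.5, 30) mm in the wedge's frame; the tab is 12 mm wide (y), 12 mm thick and stands clear of the vice from z = 26 to 50 mm above the worktop. It is pushed to the vice's +x.
- acid_bottle: amber dropper bottle, 30 mm across, 82 mm high, standing beyond the vice; origin at the centre of its underside. Bystander.
- loupe: small folding loupe, 28 x 60 x 19 mm, lying beyond the vice; origin at the centre of its underside. Bystander.
- bead_bar: bar of enamelled beads, 11 x 50 x 11 mm, lying beyond the vice; origin at the centre of its underside. Bystander.
Not all that is in view belongs to the job. Leave any turquoise look-alike of the wedge alone.

How it is judged (in metres and radians):
On the way, in this order (a step that is already met when the one before it is completed fails the run):
1. the touchstone lies flat on the bed strip between the jaws, lengthwise, let go (z of touchstone in the frame of vice between 0.011 and 0.018 m and y of touchstone in the frame of vice between -0.01 and 0.01 m and angle between touchstone's own z axis and vertical below 0.08 rad and x of touchstone in the frame of vice between 0.045 and 0.0815 m and angle between the y axis of touchstone and the x axis of vice, either way round below 0.2 rad and contact force between the fingers and touchstone below 0.1 N), for 0.2 s.
2. the sliding jaw bears on the stone and holds it square against the fixed jaw (z of touchstone in the frame of vice between 0.011 and 0.018 m and y of touchstone in the frame of vice between -0.01 and 0.01 m and angle between touchstone's own z axis and vertical below 0.08 rad and x of touchstone in the frame of vice above 0.077 m and angle between the y axis of touchstone and the x axis of vice, either way round below 0.06 rad and contact force between touchstone and jaw above 1 N), for 0.2 s.
3. the wedge is jammed between ramp and bar while the jaw still bears on the stone (contact force between wedge and jaw above 10 N and contact force between touchstone and jaw above 0.5 N), for 0.2 s.
At the end, for the whole second after the job is handed in: The stone lies flat on the bed strip (tilt under 0.08 rad, within 10 mm of the strip's middle), within 3 mm of touching the fixed jaw and square to it within 0.06 rad; the sliding jaw still bears on it (over 0.5 N) and the wedge, let go, is jammed against the bar with over 8 N; all at rest (z of touchstone in the frame of vice between 0.011 and 0.018 m and y of touchstone in the frame of vice between -0.01 and 0.01 m and angle between touchstone's own z axis and vertical below 0.08 rad and x of touchstone in the frame of vice above 0.077 m and angle between the y axis of touchstone and the x axis of vice, either way round below 0.06 rad and contact force between touchstone and jaw above 0.5 N and contact force between wedge and jaw above 8 N and linear speed of each of wedge, touchstone below 0.01 m/s).
It fails at once if the sliding jaw squeezes the brittle stone with over 35 N (contact force between touchstone and jaw above 35 N).
It fails at once if the wedge is rammed: over 45 N between wedge and bar (about 25 N of push) (contact force between wedge and jaw above 45 N).
It fails at once if the dropper bottle is knocked (moved 20 mm or tipped) (distance of acid_bottle from where it was at the start of the episode above 0.02 m or angle between acid_bottle's own z axis and vertical above 0.4 rad).
It fails at once if the loupe is moved by 20 mm (distance of loupe from where it was at the start of the episode above 0.02 m).
It fails at once if the bead bar is moved by 20 mm (distance of bead_bar from where it was at the start of the episode above 0.02 m).
It also fails if it takes over 72 s, if anything falls off the work surface, if the arm or the gripper's body presses on something with over 40 N, if the wrist force passes 120 N, or if a joint passes its speed limit or range.

## Working session

There is one attempt and no reset: what is moved stays moved. The work goes in short steps, Python scripts to look and compute and a tool call to move; the robot and the scene stay as the last step left them, time stands still between calls to the robot, and variables do not carry over. Pictures are saved under pics/ and viewed, about 8 in all and at most 12, crops included, and the job is handed in when it is done.

Besides the shell and the picture viewer there is one more tool, called after "Emit:" in YAML: its name, and indented under it one key for each argument. carry_out: Moves the arm, as the interface text tells. Its arguments: {"type":"object","properties":{"targets":{"type":"array"},"grip_force":{"type":"number"}},"required":["targets"]}

```bash
mkdir -p pics; ls; python3 - <<'E'
from rig import ctrl, viewer
import cv2
s=ctrl.sense();print(s)
for n in("top","side"):
    i=viewer.camera_info(n);print(n,i);cv2.imwrite(f"pics/{n}0.png",viewer.capture(n))
E
```

```text
pics
{'time_s': 0.0, 'joints': array([ 9.73597150e-01,  3.13422020e-01,  1.49844704e+00, -3.24424101e-05,
        1.33096838e+00, -2.23399110e-01]), 'dq': array([-1.33591178e-03,  6.99118644e-04,  8.32345719e-06, -6.38402887e-04,
       -4.17178508e-04,  3.75676408e-04]), 'tau': array([ 9.04979024e-04, -4.12279236e+01, -2.59734339e+01, -1.06944797e-04,
        4.38135306e-03, -6.75691524e-06]), 'eef_pos': array([191.57801407, 488.52298216, 230.7456379 ]), 'ee_rot': array([ 0.69462754,  0.13097948,  0.6949582 , -0.13179551]), 'force': array([ 0.55176907,  0.3127737 , -0.49417317]), 'wrist_torque': array([-0.00431691, -0.02939688, -0.02706462]), 'grip_width': 0.9985104258540332}
top {'fx': 401.29528833548534, 'fy': 401.29528833548534, 'cx': 315.2257316581538, 'cy': 195.53854845533297, 'R': array([[-6.93791545e-03, -9.99975884e-01, -3.09854545e-04],
       [-9.93750919e-01,  6.92924634e-03, -1.11405102e-01],
       [ 1.11404562e-01, -4.65000938e-04, -9.93775029e-01]]), 't': array([  82.11671547,  540.64137765, 1040.63512603])}
side {'fx': 362.75974879135947, 'fy': 362.75974879135947, 'cx': 317.17377260855915, 'cy': 200.82163149829293, 'R': array([[ 0.97634503, -0.21515837,  0.02138364],
       [-0.12920855, -0.6598848 , -0.74017376],
       [ 0.17336532,  0.71990202, -0.67207555]]), 't': array([-531.85360573,  165.37013648,  737.92152527])}
```

View pics/top0.png

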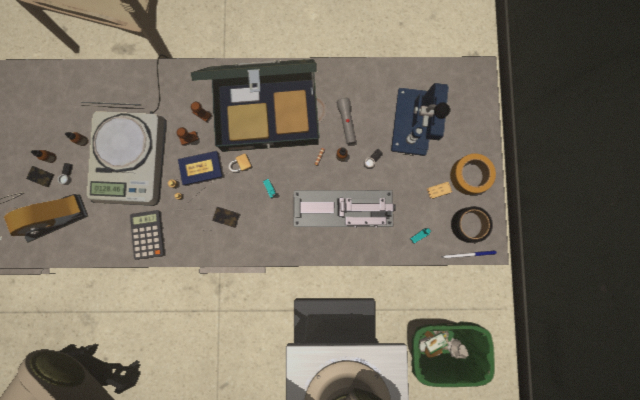

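View pics/side0.png

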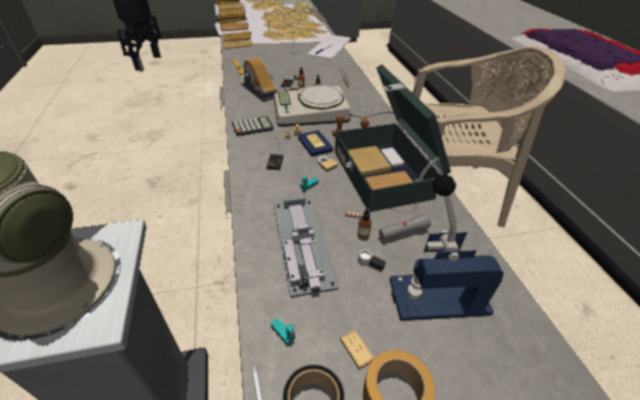

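The top view shows two dark flat blocks, at (226,217) and (40,176). The one by the vice at (226,217) fits "to the left of the vice". There are turquoise look-alikes at (270,188) and (420,235), which I'll leave alone. Next is one enlarged crop to confirm this and measure the vice.

```bash
cat > h.py <<'E'
import numpy as np, cv2
from rig import ctrl, viewer
def ray(i,uv,z):
    "pixel -> world point on plane z"
    R=i["R"];t=i["t"];c=-R.T@t
    d=R.T@np.array([(uv[0]-i["cx"])/i["fx"],(uv[1]-i["cy"])/i["fy"],1])
    return c+d*(z-c[2])/d[2]
def proj(i,X):
    p=i["R"]@np.asarray(X,float)+i["t"];return i["fx"]*p[0]/p[2]+i["cx"],i["fy"]*p[1]/p[2]+i["cy"]
E
python3 - <<'E'
from h import *
im=cv2.imread("pics/top0.png");i=viewer.camera_info("top")
c=im[175:245,200:405];c=cv2.resize(c,(800,273),interpolation=cv2.INTER_CUBIC)
s=cv2.imread("pics/side0.png")[190:300,255:395];s=cv2.resize(s,(408,320),interpolation=cv2.INTER_CUBIC)
o=np.zeros((600,800,3),np.uint8);o[:273]=c;o[280:600,:408]=s;cv2.imwrite("pics/crop1.png",o)
m=(im.max(2)<60).astype(np.uint8)
m[:200]=0;m[235:]=0;m[:,:205]=0;m[:,250:]=0
k=max(cv2.findContours(m,0,1)[0],key=cv2.contourArea);r=cv2.minAreaRect(k);print(r)
for p in cv2.boxPoints(r):print(ray(i,p,11).round(1))
print(ray(i,r[0],11))
for p in[(294,192),(393,192),(294,226),(393,226)]:print(p,ray(i,p,8).round(1))
E
```

```text
((225.87722778320312, 216.99288940429688), (22.549589157104492, 13.064445495605469), 17.354022979736328)
[479.2 354.2  11. ]
[512.9 344.4  11. ]
[494.3 285.8  11. ]
[460.7 295.8  11. ]
[486.73346073 320.04781911  11.        ]
(294, 192) [553.8 136.2   8. ]
(393, 192) [ 551.9 -133.8    8. ]
(294, 226) [461.3 136.3   8. ]
(393, 226) [ 459.4 -131.2    8. ]
```

View pics/crop1.png

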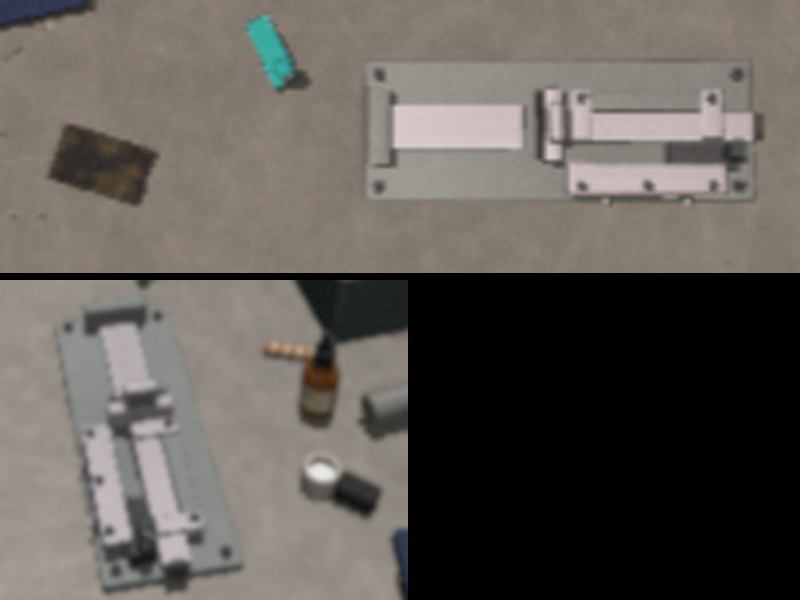

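The crop confirms the mottled black stone at top px (226,217). The vice's fixed jaw is on the left, so vice +x = world +y and vice +y = world −x. The dark wedge with its tab is at crop (700–740,150), beside the bar. The turquoise piece lies outside the vice.

```bash
cat >> h.py <<'E'
from scipy.spatial.transform import Rotation as Ro
def st():
    s=ctrl.sense();q=s["ee_rot"];r=Ro.from_quat([q[1],q[2],q[3],q[0]]).as_matrix()
    print("t",s["time_s"],"p",s["eef_pos"].round(1),"x",r[:,0].round(3),"yaw of tool y deg",np.degrees(np.arctan2(r[1,1],r[0,1])).round(2),"F",s["force"].round(2),"g",round(s["grip_width"],3),"q6",s["joints"][5].round(2))
    return s
E
python3 - <<'E'
from h import *
st()
i=viewer.camera_info("wrist");R=i["R"];print("cam pos",-R.T@i["t"],"fwd",R[2],"right",R[0],i["fx"])
im=cv2.imread("pics/top0.png");g=cv2.cvtColor(im,6).astype(float);i=viewer.camera_info("top")
b=im.astype(int);pink=((b[:,:,2]>170)&(b.min(2)>140)).astype(np.uint8);pink[:185]=0;pink[235:]=0;pink[:,:290]=0;pink[:,400:]=0
for k in cv2.findContours(pink,0,1)[0]:
    if cv2.contourArea(k)>20:
        r=cv2.minAreaRect(k);print(r,cv2.boundingRect(k),ray(i,r[0],14).round(1))
for c in(345,360,376):
  print(c,g[186:232,c].astype(int))
for w in(208,):print(g[w,286:400].astype(int))
E
```

```text
t 0.1 p [191.6 488.6 230.8] x [-0.001 -0.001 -1.   ] yaw of tool y deg 68.58 F [-0.84  0.29  0.35] g 0.994 q6 -0.22
cam pos [115.37445717 518.58151844 372.99430793] fwd [ 0.29478923 -0.11648653 -0.94843566] right [ 3.65441169e-01  9.30834145e-01 -7.39658346e-04] 293.6567130638023
((365.5, 220.0), (6.0, 39.0), 90.0) (346, 217, 40, 7) [475.8 -56.5  14. ]
((317.0, 207.0), (10.0, 32.0), 90.0) (301, 202, 33, 11) [511.8  73.8  14. ]
((368.5, 204.0), (12.0, 45.0), 90.0) (346, 198, 46, 13) [519.  -65.5  14. ]
345 [122 121 123 124 124 135 135 135 139 137 137 138 131 118 117 118 118 102
  92  93  96  89  86  90  82  68  81 124 131 133 138 141 142 145 146 146
 142 136 126 128 116 122 122 122 123 123]
360 [125 128 127 124 116 133 134 136 133 134 135 136 132 137 139 138 135  96
 177 186 187 191 190 188 184 102 124 130 131 133 137 169 186 187 191 194
 192 186 144  87  92 119 123 124 125 124]
376 [124 122 125 117 106 129 134 134 133 134 135 131 131 130 134 133 132 104
 176 185 188 187 185 188 186 111  82  80  79  81  92 152 185 183 185 188
 187 183 134  92 143 139 124 126 129 125]
[126 121 123 124 124 123 113 106 124 149 145 144 138 122 139 197 203 204
 203 203 200 201 201 202 199 199 199 198 197 197 198 197 196 196 195 196
 194 194 196 193 193 194 193 194 192 191 187 169 128 135 127  95  55  86
 132 163 196 165 122  86 135 192 196 191 183 172 189 190 191 186 188 190
 189 187 190 188 188 190 187 187 188 186 188 190 187 189 188 187 186 185
 185 185 183 187 188 185 183 182 166 147 177 182 179 180 180 177 155  96
  73  92 122 126 123 122]
```

Emit:
carry_out:
  targets:
    - {"x":0.059,"y":-0.034,"az":-0.186}
    - {"x":0.118,"y":-0.067,"az":-0.372}
    - {"x":0.177,"y":-0.1,"az":-0.558}
    - {"x":0.236,"y":-0.134,"az":-0.744}
    - {"x":0.295,"y":-0.168,"az":-0.93}

```text
invalid input at $.targets[0]: expected keys x, y, z, ax, ay, az, hand
```

Emit:
carry_out:
  targets:
    - {"az":-0.18,"z":-0.02}
    - {"az":-0.36,"z":-0.04}
    - {"az":-0.573,"z":-0.06}
    - {"az":-0.573,"z":-0.06}
    - {"az":-0.573,"z":-0.06}

```text
invalid input at $.targets[0]: expected keys x, y, z, ax, ay, az, hand
```

```bash
python3 - <<'E'
from h import *
st();i=viewer.camera_info("wrist");im=viewer.capture("wrist");cv2.imwrite("pics/w1.png",im)
m=cv2.morphologyEx((im.max(2)<75).astype(np.uint8),3,np.ones((9,9)))
for k in cv2.findContours(m,0,1)[0]:
    if cv2.contourArea(k)>800:
        h=cv2.approxPolyDP(cv2.convexHull(k),8,True)[:,0];print(cv2.contourArea(k),[(tuple(p),ray(i,p,11)[:2].round(1)) for p in h])
E
```

```text
t 0.1 p [191.6 488.6 230.8] x [-0.001 -0.001 -1.   ] yaw of tool y deg 68.58 F [-0.84  0.29  0.35] g 0.994 q6 -0.22
17270.0 [((np.int32(0), np.int32(57)), array([-56.4, 205.9])), ((np.int32(192), np.int32(58)), array([ 23.2, 405.7])), ((np.int32(236), np.int32(147)), array([130.7, 407.4])), ((np.int32(82), np.int32(193)), array([111.2, 195.6])), ((np.int32(0), np.int32(79)), array([-37.9, 190.2]))]
123603.5 [((np.int32(639), np.int32(45)), array([192.4, 872.5])), ((np.int32(639), np.int32(296)), array([541.1, 859.1])), ((np.int32(604), np.int32(399)), array([737.3, 795.9])), ((np.int32(26), np.int32(399)), array([ 382.3, -111.1])), ((np.int32(0), np.int32(387)), array([ 344.3, -133.4])), ((np.int32(0), np.int32(257)), array([147.9,  32.9]))]
```

View pics/w1.png

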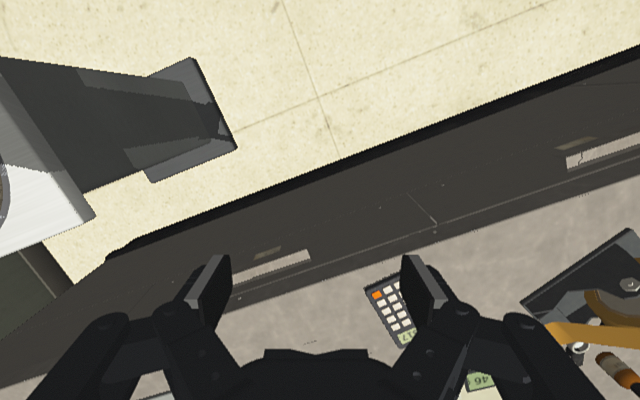

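The moves were refused because every row needs all keys. The picture (wrist camera, no motion) only shows the fingers and the bench edge.

Emit:
carry_out:
  targets:
    - {"x":0.059,"y":-0.034,"z":0,"ax":0,"ay":0,"az":-0.186,"hand":1}
    - {"x":0.118,"y":-0.067,"z":0,"ax":0,"ay":0,"az":-0.372,"hand":1}
    - {"x":0.177,"y":-0.1,"z":0,"ax":0,"ay":0,"az":-0.558,"hand":1}
    - {"x":0.236,"y":-0.134,"z":0,"ax":0,"ay":0,"az":-0.744,"hand":1}
    - {"x":0.295,"y":-0.168,"z":0,"ax":0,"ay":0,"az":-0.93,"hand":1}

```text
time_s: 0.78
eef_pos: [464.9, 332.9, 231.2]
ee_rot: [0.561, 0.431, 0.561, -0.431]
force: [-0.2, 0.7, -0.4]
grip_width: 1.003
```

Emit:
carry_out:
  targets:
    - {"x":0,"y":0,"z":-0.02,"ax":0,"ay":0,"az":-0.18,"hand":1}
    - {"x":0,"y":0,"z":-0.04,"ax":0,"ay":0,"az":-0.36,"hand":1}
    - {"x":0,"y":0,"z":-0.06,"ax":0,"ay":0,"az":-0.54,"hand":1}
    - {"x":0,"y":0,"z":-0.06,"ax":0,"ay":0,"az":-0.573,"hand":1}
    - {"x":0,"y":0,"z":-0.06,"ax":0,"ay":0,"az":-0.573,"hand":1}

```text
time_s: 1.4
eef_pos: [463.6, 334.4, 172.1]
ee_rot: [0.419, 0.57, 0.419, -0.569]
force: [0.3, 0.7, 0.1]
grip_width: 1.0
```

```bash
python3 - <<'E'
from h import *
st();i=viewer.camera_info("wrist");im=viewer.capture("wrist");cv2.imwrite("pics/w2.png",im)
print(proj(i,(487,320,11)))
E
```

```text
t 1.4 p [463.6 334.4 172.1] x [ 0.001  0.    -1.   ] yaw of tool y deg -17.37 F [0.27 0.7  0.14] g 1.0 q6 0.72
(np.float64(340.4794923296705), np.float64(186.67506946433727))
```

View pics/w2.png

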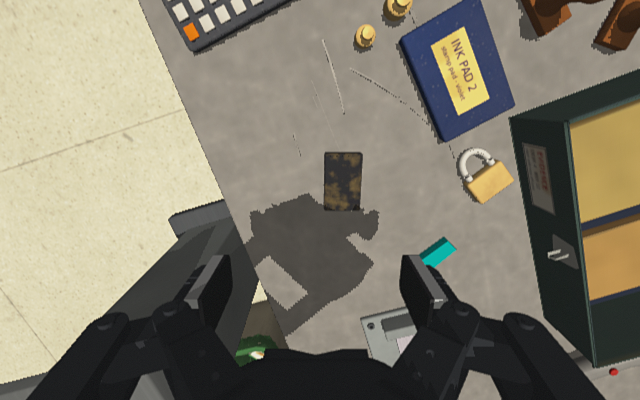

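The wrist picture shows the stone at about (343,181), from corner (325,152) to corner (362,210), with its long side upright in the image. That puts it square to the finger opening.

```bash
python3 - <<'E'
from h import *
st();i=viewer.camera_info("wrist");im=cv2.imread("pics/w2.png")
m=(im.max(2)<85).astype(np.uint8);hs=cv2.cvtColor(im,cv2.COLOR_BGR2HSV)
roi=np.zeros_like(m);roi[146:218,318:370]=1
print(im[180,315:372].max(1));print(im[145:222,345].max(1))
P=[(324.5,152),(362.5,152),(362.,210.5),(324.5,210.5)]
W=[ray(i,p,11 if k<2 else 11) for k,p in enumerate(P)];print([w.round(1) for w in W])
print(np.mean(W,0), np.linalg.norm(W[0]-W[1]),np.linalg.norm(W[1]-W[2]),W[0]-W[3],W[1]-W[2])
E
```

```text
t 1.45 p [463.7 334.4 172.3] x [ 0.001  0.001 -1.   ] yaw of tool y deg -17.37 F [-1.53 -0.39  0.74] g 0.996 q6 0.72
[155 154 153 154 154 153 155 159 161  56  42  49  51  51  50  52  51  52
  53  55  53  54  52  50  52  51  54  60  53  51  49  50  48  51  50  59
  79  87  92  98 107  94  87  88  92  78 103 160 159 155 154 155 156 155
 155 155 153]
[151 153 155 156 158 162 138  79  59  83  92  92  93  94  85  69  52  52
  51  60  64  57  52  51  50  52  51  50  52  52  51  51  49  52  51  49
  49  50  52  53  57  55  51  49  51  50  51  50  53  63  74  83  89  89
  83  79  83  96 108 111 109 103  97  81  53  53  73  82  82  81  82  81
  79  79  80  79  80]
[array([481.5, 360.9,  11. ]), array([519.1, 349.1,  11. ]), array([502.3, 286.5,  11. ]), array([462.8, 299. ,  11. ])]
[491.44595565 323.88153741  11.        ] 39.3526906544219 64.80536734365475 [18.75180822 61.9583855   0.        ] [16.76300361 62.59981906  0.        ]
```

Emit:
carry_out:
  targets:
    - {"x":0.014,"y":-0.006,"z":-0.03,"ax":0,"ay":0,"az":0.01,"hand":1}
    - {"x":0.027,"y":-0.011,"z":-0.08,"ax":0,"ay":0,"az":0.025,"hand":1}
    - {"x":0.027,"y":-0.011,"z":-0.12,"ax":0,"ay":0,"az":0.025,"hand":1}
    - {"x":0.027,"y":-0.011,"z":-0.15,"ax":0,"ay":0,"az":0.025,"hand":1}
    - {"x":0.027,"y":-0.011,"z":-0.15,"ax":0,"ay":0,"az":0.025,"hand":1}

```text
time_s: 2.08
eef_pos: [489.6, 322.9, 20.3]
ee_rot: [-0.425, -0.564, -0.426, 0.566]
force: [-0.4, 0.4, 0.7]
grip_width: 1.001
```

Emit:
carry_out:
  targets:
    - {"x":0,"y":0,"z":-0.01,"ax":0,"ay":0,"az":0,"hand":1}
    - {"x":0,"y":0,"z":-0.02,"ax":0,"ay":0,"az":0,"hand":1}
    - {"x":0,"y":0,"z":-0.02,"ax":0,"ay":0,"az":0,"hand":1}

```text
time_s: 2.45
eef_pos: [490.1, 323.2, 1.0]
ee_rot: [-0.425, -0.565, -0.425, 0.565]
force: [-0.8, 0.7, 0.1]
grip_width: 0.998
```

Emit:
carry_out:
  targets:
    - {"x":0,"y":0,"z":0.001,"ax":0,"ay":0,"az":0,"hand":-0.3}
    - {"x":0,"y":0,"z":0.001,"ax":0,"ay":0,"az":0,"hand":-0.3}
    - {"x":0,"y":0,"z":0.001,"ax":0,"ay":0,"az":0,"hand":-0.3}
    - {"x":0,"y":0,"z":0.001,"ax":0,"ay":0,"az":0,"hand":-0.3}
    - {"x":0,"y":0,"z":0.001,"ax":0,"ay":0,"az":0,"hand":-0.3}
  grip_force: 30

```text
time_s: 3.08
eef_pos: [490.6, 323.3, 2.9]
ee_rot: [0.425, 0.565, 0.425, -0.565]
force: [-2.2, -1.4, 5.5]
grip_width: 0.454
```

Emit:
carry_out:
  targets:
    - {"x":0,"y":0,"z":0,"ax":0,"ay":0,"az":0,"hand":-0.4}
    - {"x":0,"y":0,"z":0,"ax":0,"ay":0,"az":0,"hand":-0.4}
    - {"x":0,"y":0,"z":0.02,"ax":0,"ay":0,"az":0,"hand":-0.4}
    - {"x":0,"y":0,"z":0.05,"ax":0,"ay":0,"az":0,"hand":-0.4}
    - {"x":0,"y":0,"z":0.05,"ax":0,"ay":0,"az":0,"hand":-0.4}

```text
time_s: 3.7
eef_pos: [491.3, 323.6, 54.0]
ee_rot: [0.425, 0.566, 0.425, -0.564]
force: [-0.1, -0.4, -0.9]
grip_width: 0.453
```

```bash
python3 - <<'E'
from h import *
st();i=viewer.camera_info("wrist");im=viewer.capture("wrist");cv2.imwrite("pics/w3.png",im)
E
```

```text
t 3.7 p [491.3 323.6  54. ] x [ 0.003  0.001 -1.   ] yaw of tool y deg -16.09 F [-0.09 -0.43 -0.86] g 0.453 q6 0.66
```

View pics/w3.png

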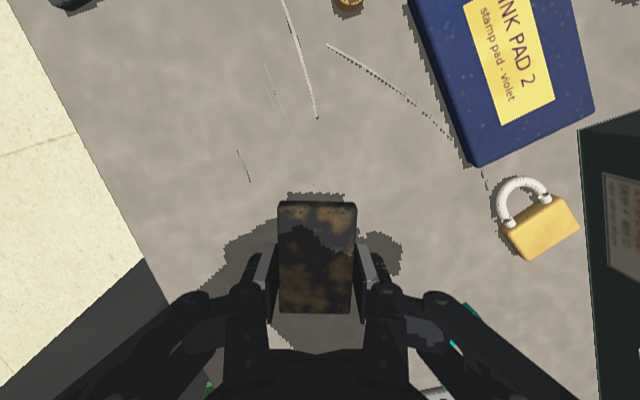

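The stone is gripped across its 40 mm width. Its top face spans cols 277–357 and rows 202–313.

```bash
python3 - <<'E'
from h import *
s=st();i=viewer.camera_info("wrist");W=[ray(i,p,62.5) for p in [(278,204),(356,204),(352,313),(280,313)]]
print([w.round(1) for w in W]);c=np.mean(W,0);d=(W[0]+W[1]-W[2]-W[3]);d/=np.linalg.norm(d)
print(c,"len",np.linalg.norm((W[0]+W[1]-W[2]-W[3])/2),np.degrees(np.arctan2(d[0],d[1])),"offset along",(c-s["eef_pos"])@d)
E
```

```text
t 3.75 p [490.4 323.3  52.5] x [ 0.001  0.    -1.   ] yaw of tool y deg -16.1 F [-0.29  0.58 -1.4 ] g 0.452 q6 0.66
[array([482.3, 361.4,  62.5]), array([518.1, 351. ,  62.5]), array([501.1, 290.3,  62.5]), array([463.4, 301.2,  62.5])]
[491.22822344 325.96179182  62.5       ] len 63.07601897694611 16.517908542575036 offset along 2.8000770964117456
```

Emit:
carry_out:
  targets:
    - {"x":0,"y":-0.02,"z":0.025,"ax":0,"ay":0,"az":0.05,"hand":-0.4}
    - {"x":0.005,"y":-0.07,"z":0.04,"ax":0,"ay":0,"az":0.12,"hand":-0.4}
    - {"x":0.01,"y":-0.13,"z":0.04,"ax":0,"ay":0,"az":0.2,"hand":-0.4}
    - {"x":0.016,"y":-0.19,"z":0.04,"ax":0,"ay":0,"az":0.281,"hand":-0.4}
    - {"x":0.0205,"y":-0.235,"z":0.04,"ax":0,"ay":0,"az":0.281,"hand":-0.4}

```text
time_s: 4.38
eef_pos: [510.2, 86.0, 91.0]
ee_rot: [-0.499, -0.5, -0.5, 0.501]
force: [1.2, 0.4, -1.3]
grip_width: 0.454
```

Emit:
carry_out:
  targets:
    - {"x":0,"y":-0.012,"z":0,"ax":0,"ay":0,"az":0,"hand":-0.4}
    - {"x":0,"y":-0.012,"z":0,"ax":0,"ay":0,"az":0,"hand":-0.4}
    - {"x":0,"y":-0.012,"z":0,"ax":0,"ay":0,"az":0,"hand":-0.4}

```text
time_s: 4.75
eef_pos: [510.5, 77.4, 91.9]
ee_rot: [0.5, 0.5, 0.501, -0.5]
force: [0.3, 0.5, -1.4]
grip_width: 0.454
```

```bash
python3 - <<'E'
from h import *
st();i=viewer.camera_info("wrist");im=viewer.capture("wrist");cv2.imwrite("pics/w4.png",im)
c=np.array([511,7,0]);f=lambda x,y,z:[round(float(v)) for v in proj(i,(511-y,7+x,z))]
print("strip/jaw corners pred",f(112,-27,32),f(112,27,32),f(112,-15,14),f(112,15,14),"base",f(130,-48,8),f(130,52,8))
E
```

```text
t 4.75 p [510.5  77.4  91.9] x [-0.001  0.    -1.   ] yaw of tool y deg 0.07 F [ 0.29  0.51 -1.39] g 0.454 q6 -0.08
strip/jaw corners pred [356, 161] [278, 161] [337, 156] [297, 156] base [380, 131] [248, 131]
```

View pics/w4.png

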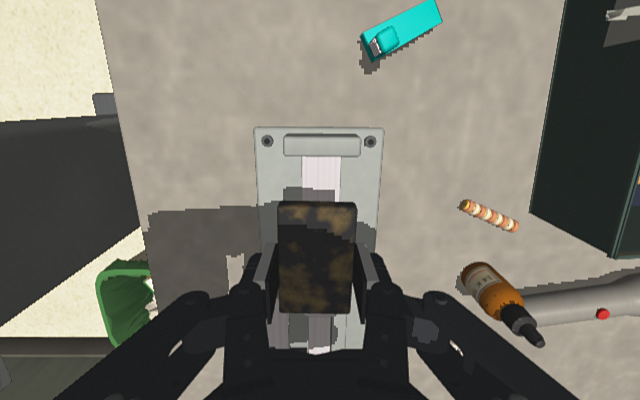

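The vice sits about 4–5 px to the right of my prediction, with the fixed jaw's top at (284–361,157) and the strip at cols 302–341. I'll shift +3 mm in x and lower.

Emit:
carry_out:
  targets:
    - {"x":0.003,"y":-0.001,"z":-0.03,"ax":0,"ay":0,"az":0,"hand":-0.4}
    - {"x":0.003,"y":-0.001,"z":-0.055,"ax":0,"ay":0,"az":0,"hand":-0.4}
    - {"x":0.003,"y":-0.001,"z":-0.068,"ax":0,"ay":0,"az":0,"hand":-0.4}
    - {"x":0.003,"y":-0.001,"z":-0.071,"ax":0,"ay":0,"az":0,"hand":-0.4}
    - {"x":0.003,"y":-0.001,"z":-0.072,"ax":0,"ay":0,"az":0,"hand":-0.4}

```text
time_s: 5.42
eef_pos: [514.2, 75.4, 20.9]
ee_rot: [0.5, 0.5, 0.5, -0.5]
force: [0.4, 0.5, 0.1]
grip_width: 0.457
```

Emit:
carry_out:
  targets:
    - {"x":0,"y":0,"z":-0.001,"ax":0,"ay":0,"az":0,"hand":-0.4}
    - {"x":0,"y":0,"z":-0.002,"ax":0,"ay":0,"az":0,"hand":-0.4}
    - {"x":0,"y":0,"z":-0.002,"ax":0,"ay":0,"az":0,"hand":-0.4}

```text
time_s: 5.8
eef_pos: [513.9, 75.2, 18.4]
ee_rot: [0.5, 0.5, 0.5, -0.5]
force: [-0.7, 0.6, -0.3]
grip_width: 0.457
```

Emit:
carry_out:
  targets:
    - {"x":0,"y":0,"z":-0.001,"ax":0,"ay":0,"az":0,"hand":-0.4}
    - {"x":0,"y":0,"z":-0.002,"ax":0,"ay":0,"az":0,"hand":-0.4}
    - {"x":0,"y":0,"z":-0.002,"ax":0,"ay":0,"az":0,"hand":-0.4}

```text
time_s: 6.18
eef_pos: [513.9, 75.2, 16.9]
ee_rot: [0.5, 0.5, 0.5, -0.5]
force: [-3.5, -0.5, 7.5]
grip_width: 0.458
```

The stone touched down with 7.5 N at z = 16.9. Releasing it.

Emit:
carry_out:
  targets:
    - {"x":0,"y":0,"z":0.001,"ax":0,"ay":0,"az":0,"hand":0.3}
    - {"x":0,"y":0,"z":0.001,"ax":0,"ay":0,"az":0,"hand":0.6}
    - {"x":0,"y":0,"z":0.001,"ax":0,"ay":0,"az":0,"hand":0.8}
    - {"x":0,"y":0,"z":0.03,"ax":0,"ay":0,"az":0,"hand":0.8}
    - {"x":0,"y":0,"z":0.08,"ax":0,"ay":0,"az":0,"hand":0.8}

```text
time_s: 6.8
eef_pos: [512.9, 75.2, 96.0]
ee_rot: [0.499, 0.499, 0.501, -0.501]
force: [0.6, -0.5, 0.0]
grip_width: 0.903
```

Emit:
carry_out:
  targets:
    - {"x":0,"y":-0.02,"z":0.04,"ax":0,"ay":0,"az":0,"hand":-1}
    - {"x":0,"y":-0.03,"z":0.08,"ax":0,"ay":0,"az":0,"hand":-1}
    - {"x":0,"y":-0.03,"z":0.1,"ax":0,"ay":0,"az":0,"hand":-1}
    - {"x":0,"y":-0.03,"z":0.1,"ax":0,"ay":0,"az":0,"hand":-1}

```text
time_s: 7.3
eef_pos: [514.3, 45.1, 197.2]
ee_rot: [0.501, 0.501, 0.499, -0.499]
force: [-0.1, -0.2, -0.3]
grip_width: 0.04
```

```bash
python3 - <<'E'
from h import *
st();i=viewer.camera_info("wrist");im=viewer.capture("wrist");cv2.imwrite("pics/w5.png",im)
E
```

```text
t 7.3 p [514.3  45.1 197.2] x [ 0.003 -0.    -1.   ] yaw of tool y deg -0.01 F [-0.12 -0.18 -0.31] g 0.04 q6 -0.14
```

View pics/w5.png

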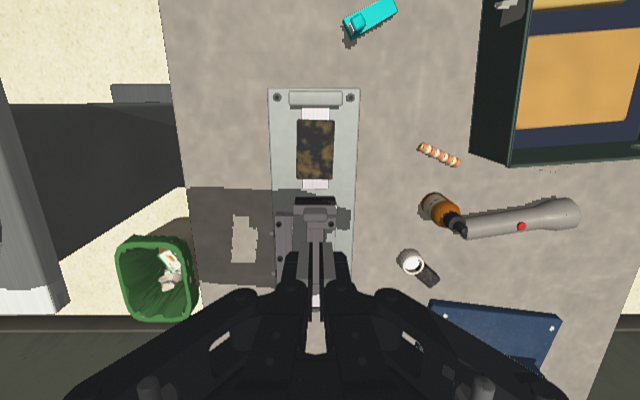

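The stone lies flat and lengthwise on the strip, centred near (315,150). The fixed jaw is at row ~99, and the sliding jaw's pad and head are at row ~200–215, behind the stone.

```bash
python3 - <<'E'
from h import *
i=viewer.camera_info("wrist");t=viewer.camera_info("top")
r=lambda p,z:ray(i,p,z)[:2].round(1)
print("base +x edge mid",r((314,88.5),8),"base corners",r((270,88.5),8),r((358,88.5),8))
print("fixed jaw face top",r((316,107),32),"stone",[r(p,25) for p in((297,121),(335,121),(334,179),(297,179))])
print("pad front",r((316,199),33),"plate",r((300,208),54),r((333,208),54),r((316,216),54))
for c in(340,341.5,343.5,344.5):print(c,ray(t,(c,208),54)[:2].round(1))
im=cv2.imread("pics/w5.png");cv2.imwrite("pics/w5c.png",cv2.resize(im[80:260,260:370],None,fx=3.3,fy=3.3,interpolation=2))
top=viewer.capture("top");cv2.imwrite("pics/top1.png",top);print(top[208,330:352].max(1))
E
```

```text
base +x edge mid [511.9 138.4] base corners [465.5 138.4] [558.3 138.4]
fixed jaw face top [514.  120.3] stone [array([494.4, 106.3]), array([533.6, 106.3]), array([533.8,  44.4]), array([493.1,  44.4])]
pad front [514.   23.9] plate [497.4  21.2] [531.5  21.2] [513.9  12.3]
340 [505.5  14.2]
341.5 [505.5  10.3]
343.5 [505.4   5.1]
344.5 [505.4   2.5]
[ 95  95  94  96  97  97 101 102 104 104 107 108 107 110 110 109 112 111
 113 115 118 115]
```

View pics/w5c.png

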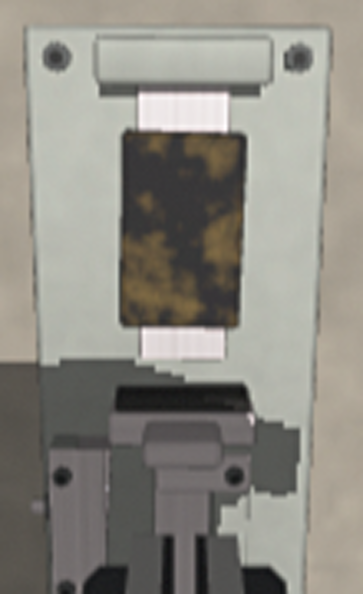

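The crop shows the stone square on the strip, the black pad front at crop row 385, and the thumb plate at rows 422–467. That puts the plate's rear face at world y ≈ 4–7, and the vice origin at about (513.5, 8.4). I'm moving behind the plate with the fingers shut.

Emit:
carry_out:
  targets:
    - {"x":0,"y":-0.05,"z":0,"ax":0,"ay":0,"az":0,"hand":-1}
    - {"x":0,"y":-0.085,"z":-0.03,"ax":0,"ay":0,"az":0,"hand":-1}
    - {"x":0,"y":-0.085,"z":-0.085,"ax":0,"ay":0,"az":0,"hand":-1}
    - {"x":0,"y":-0.085,"z":-0.135,"ax":0,"ay":0,"az":0,"hand":-1}
    - {"x":0,"y":-0.085,"z":-0.158,"ax":0,"ay":0,"az":0,"hand":-1}

```text
time_s: 8.02
eef_pos: [511.6, -39.1, 34.4]
ee_rot: [0.498, 0.499, 0.502, -0.501]
force: [1.0, 0.5, 0.4]
grip_width: -0.002
```

Emit:
carry_out:
  targets:
    - {"x":0,"y":0,"z":0,"ax":0,"ay":0,"az":0,"hand":-1}
    - {"x":0,"y":0.005,"z":0,"ax":0,"ay":0,"az":0,"hand":-1}
    - {"x":0,"y":0.01,"z":0,"ax":0,"ay":0,"az":0,"hand":-1}
    - {"x":0,"y":0.015,"z":0,"ax":0,"ay":0,"az":0,"hand":-1}
    - {"x":0,"y":0.019,"z":0,"ax":0,"ay":0,"az":0,"hand":-1}

```text
time_s: 8.65
eef_pos: [514.0, -20.4, 38.7]
ee_rot: [0.5, 0.5, 0.5, -0.5]
force: [-0.1, -0.2, 0.1]
grip_width: -0.007
```

Emit:
carry_out:
  targets:
    - {"x":0,"y":0.002,"z":0,"ax":0,"ay":0,"az":0,"hand":-1}
    - {"x":0,"y":0.004,"z":0,"ax":0,"ay":0,"az":0,"hand":-1}
    - {"x":0,"y":0.006,"z":0,"ax":0,"ay":0,"az":0,"hand":-1}
    - {"x":0,"y":0.008,"z":0,"ax":0,"ay":0,"az":0,"hand":-1}
    - {"x":0,"y":0.01,"z":0,"ax":0,"ay":0,"az":0,"hand":-1}

```text
time_s: 9.28
eef_pos: [513.8, -10.7, 38.3]
ee_rot: [-0.5, -0.5, -0.5, 0.5]
force: [0.1, 0.9, 1.2]
grip_width: -0.004
```

Emit:
carry_out:
  targets:
    - {"x":0,"y":0.002,"z":0,"ax":0,"ay":0,"az":0,"hand":-1}
    - {"x":0,"y":0.004,"z":0,"ax":0,"ay":0,"az":0,"hand":-1}
    - {"x":0,"y":0.006,"z":0,"ax":0,"ay":0,"az":0,"hand":-1}
    - {"x":0,"y":0.008,"z":0,"ax":0,"ay":0,"az":0,"hand":-1}

```text
time_s: 9.78
eef_pos: [513.8, -3.0, 38.3]
ee_rot: [-0.5, -0.5, -0.5, 0.5]
force: [0.0, -5.6, -0.5]
grip_width: -0.003
```

Emit:
carry_out:
  targets:
    - {"x":0,"y":0.002,"z":0,"ax":0,"ay":0,"az":0,"hand":-1}
    - {"x":0,"y":0.004,"z":0,"ax":0,"ay":0,"az":0,"hand":-1}
    - {"x":0,"y":0.006,"z":0,"ax":0,"ay":0,"az":0,"hand":-1}
    - {"x":0,"y":0.008,"z":0,"ax":0,"ay":0,"az":0,"hand":-1}

```text
time_s: 10.28
eef_pos: [513.9, 5.3, 38.3]
ee_rot: [0.5, 0.5, 0.5, -0.5]
force: [0.9, -4.3, -0.7]
grip_width: 0.003
```

Emit:
carry_out:
  targets:
    - {"x":0,"y":0.002,"z":0,"ax":0,"ay":0,"az":0,"hand":-1}
    - {"x":0,"y":0.004,"z":0,"ax":0,"ay":0,"az":0,"hand":-1}
    - {"x":0,"y":0.006,"z":0,"ax":0,"ay":0,"az":0,"hand":-1}
    - {"x":0,"y":0.008,"z":0,"ax":0,"ay":0,"az":0,"hand":-1}

```text
time_s: 10.78
eef_pos: [513.9, 13.3, 38.3]
ee_rot: [0.5, 0.5, 0.5, -0.5]
force: [1.2, -4.7, -2.2]
grip_width: -0.001
```

Emit:
carry_out:
  targets:
    - {"x":0,"y":0.0015,"z":0,"ax":0,"ay":0,"az":0,"hand":-1}
    - {"x":0,"y":0.003,"z":0,"ax":0,"ay":0,"az":0,"hand":-1}
    - {"x":0,"y":0.0045,"z":0,"ax":0,"ay":0,"az":0,"hand":-1}
    - {"x":0,"y":0.006,"z":0,"ax":0,"ay":0,"az":0,"hand":-1}

```text
time_s: 11.28
eef_pos: [513.9, 19.2, 38.3]
ee_rot: [0.5, 0.5, 0.5, -0.5]
force: [0.6, -5.1, -1.1]
grip_width: -0.004
```

Emit:
carry_out:
  targets:
    - {"x":0,"y":0.001,"z":0,"ax":0,"ay":0,"az":0,"hand":-1}
    - {"x":0,"y":0.002,"z":0,"ax":0,"ay":0,"az":0,"hand":-1}
    - {"x":0,"y":0.003,"z":0,"ax":0,"ay":0,"az":0,"hand":-1}

```text
time_s: 11.65
eef_pos: [513.9, 22.3, 38.3]
ee_rot: [0.5, 0.5, 0.5, -0.5]
force: [2.5, -5.0, -1.6]
grip_width: -0.003
```

Emit:
carry_out:
  targets:
    - {"x":0,"y":0.001,"z":0,"ax":0,"ay":0,"az":0,"hand":-1}
    - {"x":0,"y":0.002,"z":0,"ax":0,"ay":0,"az":0,"hand":-1}

```text
time_s: 11.9
eef_pos: [513.9, 24.2, 38.3]
ee_rot: [0.5, 0.5, 0.5, -0.5]
force: [2.9, -5.0, -2.0]
grip_width: 0.006
```

Emit:
carry_out:
  targets:
    - {"x":0,"y":0.001,"z":0,"ax":0,"ay":0,"az":0,"hand":-1}
    - {"x":0,"y":0.0015,"z":0,"ax":0,"ay":0,"az":0,"hand":-1}

```text
time_s: 12.15
eef_pos: [513.9, 25.8, 38.3]
ee_rot: [0.5, 0.5, 0.5, -0.5]
force: [2.9, -4.2, -2.1]
grip_width: -0.001
```

Emit:
carry_out:
  targets:
    - {"x":0,"y":0.001,"z":0,"ax":0,"ay":0,"az":0,"hand":-1}
    - {"x":0,"y":0.0015,"z":0,"ax":0,"ay":0,"az":0,"hand":-1}

```text
time_s: 12.4
eef_pos: [514.0, 27.3, 38.3]
ee_rot: [0.5, 0.5, 0.5, -0.5]
force: [2.4, -4.4, -1.7]
grip_width: -0.002
```

Emit:
carry_out:
  targets:
    - {"x":0,"y":0.001,"z":0,"ax":0,"ay":0,"az":0,"hand":-1}

```text
time_s: 12.52
eef_pos: [513.9, 28.2, 38.3]
ee_rot: [0.5, 0.5, 0.5, -0.5]
force: [2.2, -5.1, -2.3]
grip_width: -0.001
```

Emit:
carry_out:
  targets:
    - {"x":0,"y":0.001,"z":0,"ax":0,"ay":0,"az":0,"hand":-1}

```text
time_s: 12.65
eef_pos: [514.0, 29.2, 38.3]
ee_rot: [0.5, 0.5, 0.5, -0.5]
force: [2.3, -4.0, -1.9]
grip_width: -0.002
```

Emit:
carry_out:
  targets:
    - {"x":0,"y":0.001,"z":0,"ax":0,"ay":0,"az":0,"hand":-1}

```text
time_s: 12.78
eef_pos: [514.0, 30.1, 38.3]
ee_rot: [0.5, 0.5, 0.5, -0.5]
force: [2.6, -6.6, -2.3]
grip_width: 0.001
```

Emit:
carry_out:
  targets:
    - {"x":0,"y":0.001,"z":0,"ax":0,"ay":0,"az":0,"hand":-1}

```text
time_s: 12.9
eef_pos: [514.0, 30.6, 38.4]
ee_rot: [0.5, 0.5, 0.5, -0.5]
force: [2.1, -9.7, -2.2]
grip_width: -0.001
```

Emit:
carry_out:
  targets:
    - {"x":0,"y":0.001,"z":0,"ax":0,"ay":0,"az":0,"hand":-1}

```text
time_s: 13.02
eef_pos: [514.0, 31.2, 38.4]
ee_rot: [0.501, 0.499, 0.5, -0.5]
force: [1.1, -12.7, -2.8]
grip_width: 0.003
```

The force rose from 4–5 N to 12.7 N, so the jaw is clamped on the stone. I'll hold, back off, and go to behind the wedge tab.

Emit:
carry_out:
  targets:
    - {"x":0,"y":0,"z":0,"ax":0,"ay":0,"az":0,"hand":-1}
    - {"x":0,"y":0,"z":0,"ax":0,"ay":0,"az":0,"hand":-1}
    - {"x":0,"y":0,"z":0,"ax":0,"ay":0,"az":0,"hand":-1}

```text
time_s: 13.4
eef_pos: [514.0, 31.2, 38.3]
ee_rot: [0.501, 0.5, 0.5, -0.5]
force: [1.4, -10.0, -2.0]
grip_width: 0.001
```

Emit:
carry_out:
  targets:
    - {"x":0,"y":-0.01,"z":0,"ax":0,"ay":0,"az":0,"hand":-1}
    - {"x":0,"y":-0.04,"z":0.02,"ax":0,"ay":0,"az":0,"hand":-1}
    - {"x":-0.005,"y":-0.09,"z":0.06,"ax":0,"ay":0,"az":0,"hand":-1}
    - {"x":-0.01,"y":-0.14,"z":0.07,"ax":0,"ay":0,"az":0,"hand":-1}
    - {"x":-0.017,"y":-0.188,"z":0.07,"ax":0,"ay":0,"az":0,"hand":-1}

```text
time_s: 14.02
eef_pos: [496.7, -157.3, 109.4]
ee_rot: [0.5, 0.5, 0.5, -0.5]
force: [0.4, 0.2, 0.1]
grip_width: -0.002
```

Emit:
carry_out:
  targets:
    - {"x":0,"y":0,"z":0,"ax":0,"ay":0,"az":0,"hand":-1}
    - {"x":0,"y":0,"z":0,"ax":0,"ay":0,"az":0,"hand":-1}

```text
time_s: 14.28
eef_pos: [496.6, -155.0, 108.1]
ee_rot: [0.499, 0.5, 0.5, -0.5]
force: [0.9, 0.3, -0.6]
grip_width: 0.002
```

```bash
python3 - <<'E'
from h import *
st();i=viewer.camera_info("wrist");im=viewer.capture("wrist");cv2.imwrite("pics/w6.png",im)
print("tab top pred",proj(i,(497,-110,50)),"stone",proj(i,(513.5,88,25)))
t=viewer.camera_info("top")
for c in(386,388.4,391):print(ray(t,(c,213.4),50)[:2])
E
```

```text
t 14.275 p [ 496.6 -155.   108.1] x [-0.001  0.001 -1.   ] yaw of tool y deg -0.01 F [ 0.87  0.29 -0.6 ] g 0.002 q6 -0.53
tab top pred (np.float64(316.78942309042765), np.float64(156.26224245665387)) stone (np.float64(346.68927624623814), np.float64(-206.611814646539))
[ 490.86326439 -105.72778182]
[ 490.81974798 -111.98110533]
[ 490.7726054  -118.75551295]
```

View pics/w6.png

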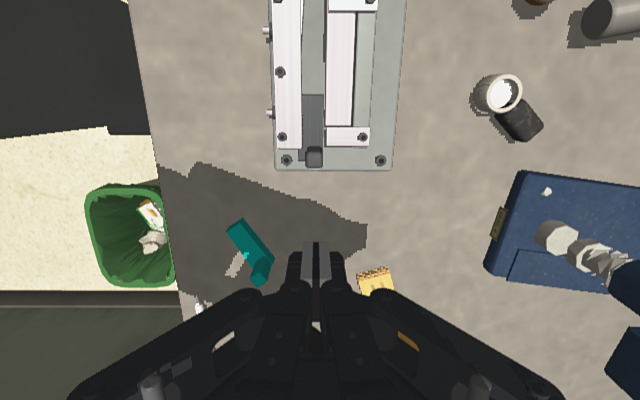

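The wedge tab's top is at (314,158), where predicted, so its rear is at y ≈ −118. The turquoise look-alike at (250,250) is well aside. Lowering behind the tab.

Emit:
carry_out:
  targets:
    - {"x":0,"y":0.003,"z":-0.03,"ax":0,"ay":0,"az":0,"hand":-1}
    - {"x":0,"y":0.008,"z":-0.055,"ax":0,"ay":0,"az":0,"hand":-1}
    - {"x":0,"y":0.012,"z":-0.07,"ax":0,"ay":0,"az":0,"hand":-1}
    - {"x":0,"y":0.012,"z":-0.07,"ax":0,"ay":0,"az":0,"hand":-1}

```text
time_s: 14.82
eef_pos: [496.6, -142.8, 37.7]
ee_rot: [0.5, 0.5, 0.501, -0.5]
force: [-0.1, -0.0, 0.0]
grip_width: 0.001
```

Emit:
carry_out:
  targets:
    - {"x":0,"y":0.003,"z":0,"ax":0,"ay":0,"az":0,"hand":-1}
    - {"x":0,"y":0.006,"z":0,"ax":0,"ay":0,"az":0,"hand":-1}
    - {"x":0,"y":0.009,"z":0,"ax":0,"ay":0,"az":0,"hand":-1}
    - {"x":0,"y":0.012,"z":0,"ax":0,"ay":0,"az":0,"hand":-1}

```text
time_s: 15.32
eef_pos: [496.9, -131.6, 38.5]
ee_rot: [0.5, 0.5, 0.5, -0.5]
force: [-0.2, 0.1, 0.6]
grip_width: 0.006
```

Emit:
carry_out:
  targets:
    - {"x":0,"y":0.001,"z":0,"ax":0,"ay":0,"az":0,"hand":-1}
    - {"x":0,"y":0.002,"z":0,"ax":0,"ay":0,"az":0,"hand":-1}
    - {"x":0,"y":0.003,"z":0,"ax":0,"ay":0,"az":0,"hand":-1}
    - {"x":0,"y":0.004,"z":0,"ax":0,"ay":0,"az":0,"hand":-1}
    - {"x":0,"y":0.005,"z":0,"ax":0,"ay":0,"az":0,"hand":-1}

```text
time_s: 15.95
eef_pos: [496.9, -126.8, 38.3]
ee_rot: [0.5, 0.5, 0.5, -0.5]
force: [-0.1, -0.3, 1.0]
grip_width: -0.001
```

Emit:
carry_out:
  targets:
    - {"x":0,"y":0.002,"z":0,"ax":0,"ay":0,"az":0,"hand":-1}
    - {"x":0,"y":0.004,"z":0,"ax":0,"ay":0,"az":0,"hand":-1}
    - {"x":0,"y":0.006,"z":0,"ax":0,"ay":0,"az":0,"hand":-1}
    - {"x":0,"y":0.008,"z":0,"ax":0,"ay":0,"az":0,"hand":-1}

```text
time_s: 16.45
eef_pos: [496.8, -118.6, 38.3]
ee_rot: [0.5, 0.5, 0.5, -0.5]
force: [-0.5, -0.6, 0.5]
grip_width: -0.003
```

Emit:
carry_out:
  targets:
    - {"x":0,"y":0.001,"z":0,"ax":0,"ay":0,"az":0,"hand":-1}
    - {"x":0,"y":0.002,"z":0,"ax":0,"ay":0,"az":0,"hand":-1}
    - {"x":0,"y":0.002,"z":0,"ax":0,"ay":0,"az":0,"hand":-1}

```text
time_s: 16.82
eef_pos: [496.8, -116.7, 38.3]
ee_rot: [0.5, 0.5, 0.5, -0.5]
force: [0.9, 0.4, -0.4]
grip_width: -0.003
```

Emit:
carry_out:
  targets:
    - {"x":0,"y":0.001,"z":0,"ax":0,"ay":0,"az":0,"hand":-1}
    - {"x":0,"y":0.002,"z":0,"ax":0,"ay":0,"az":0,"hand":-1}
    - {"x":0,"y":0.0025,"z":0,"ax":0,"ay":0,"az":0,"hand":-1}

```text
time_s: 17.2
eef_pos: [496.8, -114.2, 38.3]
ee_rot: [0.5, 0.5, 0.5, -0.5]
force: [-0.2, 0.2, 0.3]
grip_width: -0.001
```

Emit:
carry_out:
  targets:
    - {"x":0,"y":0.001,"z":0,"ax":0,"ay":0,"az":0,"hand":-1}
    - {"x":0,"y":0.002,"z":0,"ax":0,"ay":0,"az":0,"hand":-1}
    - {"x":0,"y":0.0025,"z":0,"ax":0,"ay":0,"az":0,"hand":-1}

```text
time_s: 17.58
eef_pos: [496.8, -111.7, 38.3]
ee_rot: [0.5, 0.5, 0.5, -0.5]
force: [0.1, -0.6, 0.1]
grip_width: 0.002
```

Emit:
carry_out:
  targets:
    - {"x":0,"y":0.001,"z":0,"ax":0,"ay":0,"az":0,"hand":-1}
    - {"x":0,"y":0.002,"z":0,"ax":0,"ay":0,"az":0,"hand":-1}
    - {"x":0,"y":0.0025,"z":0,"ax":0,"ay":0,"az":0,"hand":-1}

```text
time_s: 17.95
eef_pos: [496.8, -109.2, 38.3]
ee_rot: [0.5, 0.5, 0.5, -0.5]
force: [0.4, -1.2, 0.4]
grip_width: 0.0
```

Emit:
carry_out:
  targets:
    - {"x":0,"y":0.001,"z":0,"ax":0,"ay":0,"az":0,"hand":-1}
    - {"x":0,"y":0.002,"z":0,"ax":0,"ay":0,"az":0,"hand":-1}
    - {"x":0,"y":0.0025,"z":0,"ax":0,"ay":0,"az":0,"hand":-1}

```text
time_s: 18.32
eef_pos: [496.8, -106.7, 38.3]
ee_rot: [0.5, 0.5, 0.5, -0.5]
force: [0.3, -0.6, 0.9]
grip_width: 0.004
```

Emit:
carry_out:
  targets:
    - {"x":0,"y":0.001,"z":0,"ax":0,"ay":0,"az":0,"hand":-1}
    - {"x":0,"y":0.002,"z":0,"ax":0,"ay":0,"az":0,"hand":-1}
    - {"x":0,"y":0.0025,"z":0,"ax":0,"ay":0,"az":0,"hand":-1}

```text
time_s: 18.7
eef_pos: [496.8, -104.2, 38.3]
ee_rot: [0.5, 0.5, 0.5, -0.5]
force: [-0.2, -0.3, -0.9]
grip_width: -0.002
```

Emit:
carry_out:
  targets:
    - {"x":0,"y":0.001,"z":0,"ax":0,"ay":0,"az":0,"hand":-1}
    - {"x":0,"y":0.002,"z":0,"ax":0,"ay":0,"az":0,"hand":-1}
    - {"x":0,"y":0.0025,"z":0,"ax":0,"ay":0,"az":0,"hand":-1}

```text
time_s: 19.08
eef_pos: [496.8, -101.7, 38.3]
ee_rot: [0.5, 0.5, 0.5, -0.5]
force: [0.8, 0.5, -0.7]
grip_width: -0.001
```

```bash
python3 - <<'E'
from h import *
i=viewer.camera_info("wrist");im=viewer.capture("wrist");s=st();cv2.imwrite("pics/w7.png",im)
print([round(float(v)) for v in proj(i,(497,-92,50))],[round(float(v)) for v in proj(i,(497,-40,21))])
c=im[100:330,240:400];cv2.imwrite("pics/w7c.png",cv2.resize(c,None,fx=2.6,fy=2.6,interpolation=2))
E
```

```text
t 19.125 p [ 496.8 -101.7   38.3] x [-0.  0. -1.] yaw of tool y deg 0.0 F [ 0.68 -0.07  0.15] g 0.003 q6 -0.43
[317, 252] [317, 139]
```

View pics/w7c.png

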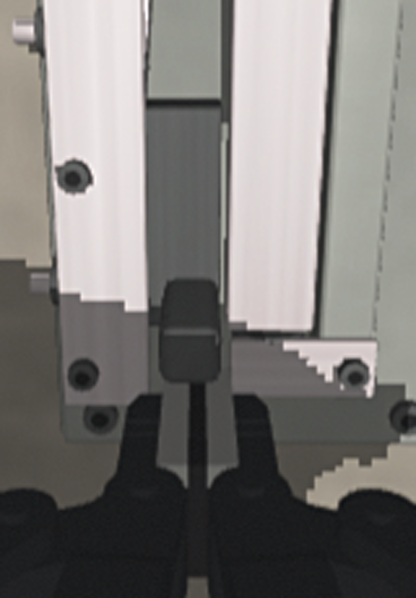

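The tab sits right against the fingertips and the wedge follows. Its front is at y ≈ −40, so its origin is at about −73 in the vice. Still sliding freely, so I continue by feel.

Emit:
carry_out:
  targets:
    - {"x":0,"y":0.001,"z":0,"ax":0,"ay":0,"az":0,"hand":-1}
    - {"x":0,"y":0.002,"z":0,"ax":0,"ay":0,"az":0,"hand":-1}
    - {"x":0,"y":0.0025,"z":0,"ax":0,"ay":0,"az":0,"hand":-1}

```text
time_s: 19.5
eef_pos: [496.9, -99.2, 38.3]
ee_rot: [0.5, 0.5, 0.5, -0.5]
force: [0.2, 0.3, -0.3]
grip_width: 0.001
```

Emit:
carry_out:
  targets:
    - {"x":0,"y":0.001,"z":0,"ax":0,"ay":0,"az":0,"hand":-1}
    - {"x":0,"y":0.002,"z":0,"ax":0,"ay":0,"az":0,"hand":-1}
    - {"x":0,"y":0.0025,"z":0,"ax":0,"ay":0,"az":0,"hand":-1}

```text
time_s: 19.88
eef_pos: [496.8, -96.7, 38.3]
ee_rot: [0.5, 0.5, 0.5, -0.5]
force: [-0.4, -0.3, -1.2]
grip_width: 0.004
```

Emit:
carry_out:
  targets:
    - {"x":0,"y":0.001,"z":0,"ax":0,"ay":0,"az":0,"hand":-1}
    - {"x":0,"y":0.002,"z":0,"ax":0,"ay":0,"az":0,"hand":-1}
    - {"x":0,"y":0.0025,"z":0,"ax":0,"ay":0,"az":0,"hand":-1}

```text
time_s: 20.25
eef_pos: [496.8, -94.2, 38.3]
ee_rot: [0.5, 0.5, 0.5, -0.5]
force: [-0.5, -0.9, 0.8]
grip_width: 0.0
```

Emit:
carry_out:
  targets:
    - {"x":0,"y":0.001,"z":0,"ax":0,"ay":0,"az":0,"hand":-1}
    - {"x":0,"y":0.002,"z":0,"ax":0,"ay":0,"az":0,"hand":-1}
    - {"x":0,"y":0.0025,"z":0,"ax":0,"ay":0,"az":0,"hand":-1}

```text
time_s: 20.62
eef_pos: [496.8, -91.7, 38.3]
ee_rot: [0.5, 0.5, 0.5, -0.5]
force: [-0.7, -0.9, 0.0]
grip_width: 0.003
```

Emit:
carry_out:
  targets:
    - {"x":0,"y":0.001,"z":0,"ax":0,"ay":0,"az":0,"hand":-1}
    - {"x":0,"y":0.002,"z":0,"ax":0,"ay":0,"az":0,"hand":-1}
    - {"x":0,"y":0.0025,"z":0,"ax":0,"ay":0,"az":0,"hand":-1}

```text
time_s: 21.0
eef_pos: [496.8, -89.2, 38.3]
ee_rot: [0.5, 0.5, 0.5, -0.5]
force: [0.7, -0.2, -0.6]
grip_width: -0.001
```

Emit:
carry_out:
  targets:
    - {"x":0,"y":0.001,"z":0,"ax":0,"ay":0,"az":0,"hand":-1}
    - {"x":0,"y":0.002,"z":0,"ax":0,"ay":0,"az":0,"hand":-1}
    - {"x":0,"y":0.0025,"z":0,"ax":0,"ay":0,"az":0,"hand":-1}

```text
time_s: 21.38
eef_pos: [496.8, -86.7, 38.3]
ee_rot: [0.5, 0.5, 0.5, -0.5]
force: [-0.4, -1.3, -0.2]
grip_width: 0.001
```

Emit:
carry_out:
  targets:
    - {"x":0,"y":0.001,"z":0,"ax":0,"ay":0,"az":0,"hand":-1}
    - {"x":0,"y":0.002,"z":0,"ax":0,"ay":0,"az":0,"hand":-1}
    - {"x":0,"y":0.0025,"z":0,"ax":0,"ay":0,"az":0,"hand":-1}

```text
time_s: 21.75
eef_pos: [496.8, -84.2, 38.3]
ee_rot: [0.5, 0.5, 0.5, -0.5]
force: [0.4, -0.7, 0.7]
grip_width: 0.002
```

Emit:
carry_out:
  targets:
    - {"x":0,"y":0.001,"z":0,"ax":0,"ay":0,"az":0,"hand":-1}
    - {"x":0,"y":0.002,"z":0,"ax":0,"ay":0,"az":0,"hand":-1}
    - {"x":0,"y":0.0025,"z":0,"ax":0,"ay":0,"az":0,"hand":-1}

```text
time_s: 22.12
eef_pos: [496.8, -81.7, 38.3]
ee_rot: [0.5, 0.5, 0.5, -0.5]
force: [0.6, -0.3, 0.1]
grip_width: -0.002
```

Emit:
carry_out:
  targets:
    - {"x":0,"y":0.001,"z":0,"ax":0,"ay":0,"az":0,"hand":-1}
    - {"x":0,"y":0.002,"z":0,"ax":0,"ay":0,"az":0,"hand":-1}
    - {"x":0,"y":0.0025,"z":0,"ax":0,"ay":0,"az":0,"hand":-1}

```text
time_s: 22.5
eef_pos: [496.8, -79.2, 38.3]
ee_rot: [0.5, 0.5, 0.5, -0.5]
force: [0.4, 0.1, 0.2]
grip_width: 0.002
```

Emit:
carry_out:
  targets:
    - {"x":0,"y":0.001,"z":0,"ax":0,"ay":0,"az":0,"hand":-1}
    - {"x":0,"y":0.002,"z":0,"ax":0,"ay":0,"az":0,"hand":-1}
    - {"x":0,"y":0.0025,"z":0,"ax":0,"ay":0,"az":0,"hand":-1}

```text
time_s: 22.88
eef_pos: [496.8, -76.7, 38.3]
ee_rot: [0.5, 0.5, 0.5, -0.5]
force: [0.3, -0.9, 0.1]
grip_width: -0.0
```

Emit:
carry_out:
  targets:
    - {"x":0,"y":0.001,"z":0,"ax":0,"ay":0,"az":0,"hand":-1}
    - {"x":0,"y":0.002,"z":0,"ax":0,"ay":0,"az":0,"hand":-1}
    - {"x":0,"y":0.0025,"z":0,"ax":0,"ay":0,"az":0,"hand":-1}

```text
time_s: 23.25
eef_pos: [497.0, -74.7, 38.5]
ee_rot: [0.5, 0.5, 0.5, -0.5]
force: [-0.8, -5.1, 2.5]
grip_width: -0.001
```

Resistance has begun at 5.1 N.

Emit:
carry_out:
  targets:
    - {"x":0,"y":0.0005,"z":0,"ax":0,"ay":0,"az":0,"hand":-1}
    - {"x":0,"y":0.001,"z":0,"ax":0,"ay":0,"az":0,"hand":-1}

```text
time_s: 23.5
eef_pos: [497.1, -74.1, 38.6]
ee_rot: [0.501, 0.5, 0.5, -0.5]
force: [-1.9, -7.8, 3.9]
grip_width: 0.003
```

Emit:
carry_out:
  targets:
    - {"x":0,"y":0.0005,"z":0,"ax":0,"ay":0,"az":0,"hand":-1}
    - {"x":0,"y":0.001,"z":0,"ax":0,"ay":0,"az":0,"hand":-1}
    - {"x":0,"y":0.001,"z":0,"ax":0,"ay":0,"az":0,"hand":-1}

```text
time_s: 23.88
eef_pos: [497.2, -73.5, 38.8]
ee_rot: [0.501, 0.5, 0.499, -0.5]
force: [-1.3, -9.2, 4.4]
grip_width: 0.002
```

Emit:
carry_out:
  targets:
    - {"x":0,"y":0.0005,"z":0,"ax":0,"ay":0,"az":0,"hand":-1}
    - {"x":0,"y":0.001,"z":0,"ax":0,"ay":0,"az":0,"hand":-1}
    - {"x":0,"y":0.001,"z":0,"ax":0,"ay":0,"az":0,"hand":-1}

```text
time_s: 24.25
eef_pos: [497.3, -72.9, 39.0]
ee_rot: [0.501, 0.499, 0.499, -0.5]
force: [-3.3, -11.7, 5.2]
grip_width: 0.002
```

Emit:
carry_out:
  targets:
    - {"x":0,"y":0.0005,"z":0,"ax":0,"ay":0,"az":0,"hand":-1}
    - {"x":0,"y":0.0007,"z":0,"ax":0,"ay":0,"az":0,"hand":-1}
    - {"x":0,"y":0.0007,"z":0,"ax":0,"ay":0,"az":0,"hand":-1}

```text
time_s: 24.62
eef_pos: [497.3, -72.5, 39.1]
ee_rot: [0.501, 0.499, 0.499, -0.5]
force: [-3.3, -14.4, 6.3]
grip_width: -0.002
```

14.4 N of push is enough. I'll back off straight and clear the view.

Emit:
carry_out:
  targets:
    - {"x":0,"y":0,"z":0,"ax":0,"ay":0,"az":0,"hand":-1}
    - {"x":0,"y":0,"z":0,"ax":0,"ay":0,"az":0,"hand":-1}
    - {"x":0,"y":-0.005,"z":0,"ax":0,"ay":0,"az":0,"hand":-1}
    - {"x":0,"y":-0.02,"z":0,"ax":0,"ay":0,"az":0,"hand":-1}
    - {"x":0,"y":-0.04,"z":0.04,"ax":0,"ay":0,"az":0,"hand":-1}

```text
time_s: 25.25
eef_pos: [495.3, -110.6, 76.6]
ee_rot: [0.498, 0.499, 0.502, -0.501]
force: [-0.1, 0.1, -0.1]
grip_width: 0.001
```

Emit:
carry_out:
  targets:
    - {"x":0,"y":-0.01,"z":0.06,"ax":0,"ay":0,"az":0,"hand":-1}
    - {"x":0,"y":0.01,"z":0.12,"ax":0,"ay":0,"az":0,"hand":-1}
    - {"x":0,"y":0.04,"z":0.16,"ax":0,"ay":0,"az":0,"hand":-1}
    - {"x":0,"y":0.06,"z":0.16,"ax":0,"ay":0,"az":0,"hand":-1}
    - {"x":0,"y":0.06,"z":0.16,"ax":0,"ay":0,"az":0,"hand":-1}

```text
time_s: 25.88
eef_pos: [496.7, -50.2, 238.3]
ee_rot: [0.5, 0.5, 0.5, -0.5]
force: [0.0, -0.2, 0.1]
grip_width: 0.001
```

```bash
python3 - <<'E'
from h import *
st();i=viewer.camera_info("wrist");im=viewer.capture("wrist");cv2.imwrite("pics/w8.png",im)
f=lambda x,y,z:[round(float(v),1) for v in proj(i,(513.5-y,8.4+x,z))]
print("expected stone corners",f(112,-20,25),f(112,20,25),f(48,-20,25),f(48,20,25),"tab top",f(-45,16.5,50))
c=im[0:330,210:430];cv2.imwrite("pics/w8c.png",cv2.resize(c,None,fx=1.8,fy=1.8,interpolation=2))
E
```

```text
t 25.875 p [496.7 -50.2 238.3] x [-0.  0. -1.] yaw of tool y deg 0.09 F [ 0.   -0.17  0.06] g 0.001 q6 -0.34
expected stone corners [350.9, 11.1] [312.9, 11.0] [348.6, 76.7] [313.0, 76.6] tab top [316.0, 163.0]
```

View pics/w8c.png

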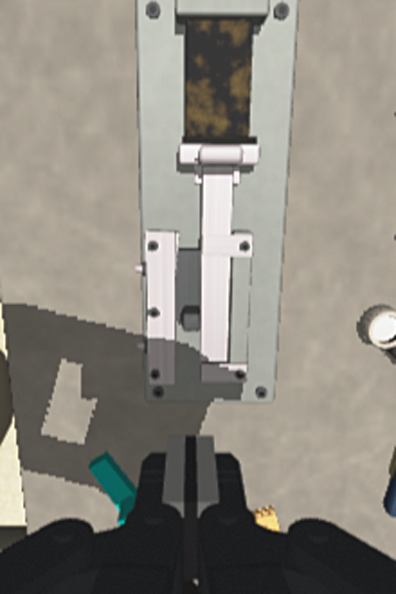

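The crop shows the stone flush and square against the fixed jaw (crop (185–253, 17–140)), with the sliding jaw's pad on it at row ~142. The wedge sits between ramp and bar with its tab at (190,317), clear of the fingers. Handing in.

```bash
python3 -c "
from rig import finish_job
print(finish_job())"
```

```text
the job is handed in; nothing more can be done
None
```

The touchstone is clamped in the vice with the wedge jammed, and the job was handed in at about 26 s of the 72 s allowed. No verdict came back, so the result rests on my own checks.

- **Stone:** I gripped it across its 40 mm width and set it lengthwise on the bed strip, with about 7.5 N at touchdown. The last picture shows it flush and square against the fixed jaw.
- **Jaw:** I pushed it up with the shut fingertips until the force rose from about 4.5 N of sliding friction to 12.7 N. The last picture shows the pad on the stone.
- **Wedge:** I felt it along the ramp in 2.5 mm steps. It met resistance with its origin near −48 mm in the vice's frame, and I pushed on to 14.4 N before backing off. The last picture shows it in place, clear of the fingers.

**Not measured:** the contact forces left on the stone and on the bar after I let go. They are inferred from the pushes and the friction figures you gave.

**Disagreements and hitches:**
- The top and wrist cameras differed by about 3 mm on the vice's position and 4–5 mm on the stone's. I mostly followed the wrist camera.
- My first two move calls were refused because rows lacked some keys. Nothing moved.
- During the wedge push the tool rose about 1 mm, with up to 6 N of vertical force.

I never touched the bottle, loupe, bead bar or turquoise look-alikes.

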